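# Tap the coffee capsules down and start the sealer

### The arm

A 6-joint arm with a two-finger parallel gripper is mounted at the origin on the work surface. World frame = base frame: x ahead of the robot, y to its left, z up, the work surface at z = 0. Lengths are in m, angles in rad, forces in N, time in s.
With the tool pointing down it reaches from about 0.25 to 0.725 m from the base axis. Payload 4 kg.
Tool frame: the origin (TCP) lies midway between the tips of the shut fingers; the grasp point (between the pads) lies 19 mm behind it; z points along the fingers, y is the line along which they close (so a half turn about z gives the same grasp; the last joint's range is limited). The gripper opens to 85 mm and grips with 20 to 120 N. Pads are 22 mm wide; open, the fingers measure 114 mm over their backs; the gripper's body (76 mm by 85 mm) begins 54 mm behind the grasp point. The pads swing forward as they close: fully open they stand 13 mm farther back than shut.
Start: joints at [-1.187, 0.241, 0.005, 1.335, 0, 1.571], TCP at [0.187, -0.464, 0.231] pointing down, gripper open.
Joint ranges: [-2.72, 2.72], [-1.05, 1.87], [-1.09, 1.28], [-1.99, 2.15], [-1.42, 1.44], [-3.14, 3.14]. Speed limits (rad/s): [2.79, 2.79, 3.14, 3.14, 3.14, 3.14].

### API

Orientations are given as a unit quaternion [x, y, z, w].
In Python, from workcell import bot gives the robot as it stands. The module is installed in compiled form; this text tells all that it offers.
- The arm moves only by the tool jog_arm, never from a script. Its argument "deltas" is a list of rows, each an object with "fingers": the opening, from 0 (shut) to 1 (fully open); "delta_pos": the shift along the tool's x, y, z normalised to -1 to 1, where 1 is 300 mm, a list of three; "yaw": the turn about the tool's z normalised to -1 to 1, where 1 is pi/4 rad. A call has 1 to 12 rows; each row is the pose to reach, as a shift and turn from the pose commanded when the call began, along the tool's axes at that moment; what a row does not reach only later rows make up. A row lasts 1/10 s, in which the tool goes at most 50 mm and 8.59 degrees, less where a joint would pass 70% of its speed; a pose out of reach is approached as far as the arm can. A call with a number of a shift or a turn outside -1 to 1 is refused whole. A call with a gripper value outside its range is refused whole. The fingers move at their own pace and stop on an object; the grip force is fixed at half the most. Time passes only in rows, so rows that repeat a pose let the fingers close. It gives the time, the measured TCP pose, the force, the opening and the grip force at its end, in the units of the state.
- bot.get_obs(): the state, without advancing time (a new reading comes with each control period).
- bot.camera(name): name is "side" or "top"; returns a dict with "image" (400x640x3 uint8, red, green, blue), "range_z" (400x640 float32, m along the optical axis (not along the pixel's ray), 0 where there is no reading), "fx", "fy", "cx", "cy" (pixels), "rvec" (rotation vector, rad) and "tvec" (3), from world to camera coordinates, as OpenCV has them. Camera axes: x right, y down, z forward; pixel columns grow to the right and rows downward; lengths in m; the calibration is good to about 2 mm. A picture is of the moment at which its call begins.
- bot.job_done(): hands the job in; it is judged then, once.
The state is a dict: "clock": time; "joint_pos": joint angles; "joint_vel": joint speeds; "tau": joint torques, N m; "eef_pos": TCP position; "tool_rot": TCP orientation; "ft_force": force on the tool from outside, world axes, zero at the start; "ft_torque": the same for the moment, N m; "grip_width": finger opening in m; "grasp_force": force on a finger pad.
Only numpy, scipy, OpenCV 4.12 (cv2) and the standard library are available. Lean on these libraries where they do the work, as an engineer would, in place of code of your own. Each camera call takes 0.05 s, during which the arm holds its last target. There are 200 camera calls.

### The job

Seat the three coffee capsules for sealing: with the fingertips lightly tap down the blue capsule, then the gold one, then the green one, each until its steel collar is fully down and about level with the top of the aluminium block, and then press the white start button fully in and let it come back. Only touch things: lift, pinch or carry nothing, press nothing hard, keep off the red stop button, and leave everything else on the bench where it stands.

Things in the scene. Friction and masses are not known exactly. Their poses are not given: they have to be found in the camera images.
- cap_blue: blue coffee capsule, flat round lid upward, 37 mm across, 29 mm tall, 14 g, loose in one of the three places of the nest (which one varies). Origin: centre of the lid's top face; z up. Its rim rests on a steel collar: lid top 52 mm above the table at first, 44 mm when fully down (see the collars). Press near the lid's centre
- cap_gold: gold coffee capsule, flat round lid upward, 37 mm across, 29 mm tall, 14 g, loose in one of the three places of the nest (which one varies). Origin: centre of the lid's top face; z up. Its rim rests on a steel collar: lid top 52 mm above the table at first, 44 mm when fully down (see the collars). Press near the lid's centre
- cap_green: green coffee capsule, flat round lid upward, 37 mm across, 29 mm tall, 14 g, loose in one of the three places of the nest (which one varies). Origin: centre of the lid's top face; z up. Its rim rests on a steel collar: lid top 52 mm above the table at first, 44 mm when fully down (see the collars). Press near the lid's centre
- nest: fixed aluminium nest block lying flat, 130 (x) by 250 (y) by 40 mm tall; origin at the centre of its underside, x across, y along it. Three round places at x = -20 mm and y = +70, 0 and -70 mm in its frame hold the capsules
- collar0 (a joint): dark steel collar at the nest's place y = +70 mm, 41 mm across, under a capsule's rim: 0 up (its top 9 mm above the block), 0.008 m fully down (1 mm above the block). Slides down with about 2.5 N and stays where it is left. Past the end it yields on a spring, about 3 N per mm for up to 5 mm, and comes back to fully down
- collar1 (a joint): dark steel collar at the nest's place y = 0 mm, 41 mm across, under a capsule's rim: 0 up (its top 9 mm above the block), 0.008 m fully down (1 mm above the block). Slides down with about 2.5 N and stays where it is left. Past the end it yields on a spring, about 3 N per mm for up to 5 mm, and comes back to fully down
- collar2 (a joint): dark steel collar at the nest's place y = -70 mm, 41 mm across, under a capsule's rim: 0 up (its top 9 mm above the block), 0.008 m fully down (1 mm above the block). Slides down with about 2.5 N and stays where it is left. Past the end it yields on a spring, about 3 N per mm for up to 5 mm, and comes back to fully down
- control: fixed grey control box, 120 (x) by 150 (y) by 45 mm tall, origin at the centre of its underside; on top two round push buttons, 74 mm apart along its y: white start at y = +37 mm, red stop at y = -37 mm
- start_top (a point): centre of the top face of the white start button, 32 mm across, 63 mm above the table when up; moves down with it
- start (a joint): white start button: 0 up, 0.006 m fully pressed; a spring brings it back; it takes 1.5 N to begin and 5 N fully down, then a hard stop
- stop_top (a point): centre of the top face of the red stop button, same size and height; not to be pressed
- stop (a joint): red stop button: 0 up, 0.006 m fully pressed
- tamper: small turned steel hand tamper, 26 mm across and 46 mm tall, standing on the back part of the nest block; to be left alone. Origin: centre of its underside
- jar: closed jar, 70 mm across, 100 mm tall; to be left alone. Origin: centre of its underside
- lids: short stack of foil lids, 38 mm across, 22 mm high; to be left alone. Origin: centre of its underside
- spare: loose copper-brown spare capsule standing lid down on the table, 37 mm across, 29 mm high; to be left alone. Origin: centre of its lid, on the table
- spare_collar: loose dark steel ring, 41 mm across, 14 mm high; to be left alone. Origin: centre of its underside
- driver: screwdriver lying on the table, pointing along its x; to be left alone
- mug: white mug, 80 mm across, 90 mm tall; to be left alone. Origin: centre of its underside

How it is judged:
By the outcome, as a careful person would: the job done as asked, in the order asked, and still so for the second after the job is handed in, with the robot touching nothing.
It also fails if it takes over 48 s, if anything falls off the work surface, if the arm or the gripper's body presses on something with over 40 N, if the wrist force passes 120 N, or if a joint passes its speed limit or range.

## Working session

There is one attempt and no reset: what is moved stays moved. The work goes in short steps, Python scripts to look and compute and a tool call to move; the robot and the scene stay as the last step left them, time stands still between calls to the robot, and variables do not carry over. Pictures are saved under pics/ and viewed, at most 10 in all, crops included, and the job is handed in when it is done.

Besides the shell and the picture viewer there is one more tool, called as name([rows], argument=value, ...), one row to a line, values as JSON. jog_arm: Moves the arm, as the interface text tells. Scaled input: -1 to 1 covers 300 mm each way for a shift and pi/4 rad each way for a turn. Its arguments: {"type":"object","properties":{"deltas":{"type":"array","items":{"type":"object","properties":{"fingers":{"type":"number"},"delta_pos":{"type":"array","items":{"type":"number"}},"yaw":{"type":"number"}}}}},"required":["deltas"]}

```bash
mkdir -p pics
cat > h.py <<'E'
import numpy as np,cv2
from workcell import bot
def cam(n):
    c=bot.camera(n);R,_=cv2.Rodrigues(np.array(c['rvec'],float));return c,R,np.array(c['tvec'],float).ravel()
def ray(c,R,t,u,v,z):
    d=R.T@np.array([(u-c['cx'])/c['fx'],(v-c['cy'])/c['fy'],1]);o=-R.T@t
    return o+d*(z-o[2])/d[2]
def cloud(c,R,t):
    v,u=np.mgrid[:400,:640];Z=c['range_z'];P=np.stack([(u-c['cx'])/c['fx']*Z,(v-c['cy'])/c['fy']*Z,Z],-1)
    return (P-t)@R
E
python3 - <<'E'
from h import *
for n in('top','side'):
    c,R,t=cam(n);cv2.imwrite(f'pics/{n}0.png',c['image'][:,:,::-1]);print(n,-R.T@t,R[2],c['fx'])
    np.savez(f'{n}0.npz',P=cloud(c,R,t),im=c['image'])
o=bot.get_obs();print({k:np.round(o[k],4) for k in o})
E
```

```text
top [ 0.36680654 -0.00998218  1.41271077] [ 0.18003871  0.00738338 -0.98363182] 414.7636552426578
side [ 0.53047644 -0.8222033   0.90861013] [ 0.05106009  0.69512895 -0.71706946] 399.48042970961274
{'clock': np.float64(0.1), 'joint_pos': array([-1.187 ,  0.2414,  0.0039,  1.3352,  0.    ,  1.5708]), 'joint_vel': array([-0.0005,  0.0005,  0.0015, -0.0002,  0.0015,  0.0004]), 'tau': array([ 1.50000e-03, -3.73137e+01,  2.53010e+01,  1.09000e-02,
        0.00000e+00, -0.00000e+00]), 'eef_pos': array([ 0.187 , -0.4631,  0.2305]), 'tool_rot': array([ 9.816e-01,  1.907e-01, -2.000e-04, -9.000e-04]), 'ft_force': array([ 0.7428,  0.2073, -0.4444]), 'ft_torque': array([-0.021 ,  0.03  ,  0.0164]), 'grasp_force': np.float64(0.0), 'grip_width': np.float64(0.0857)}
```

View pics/top0.png

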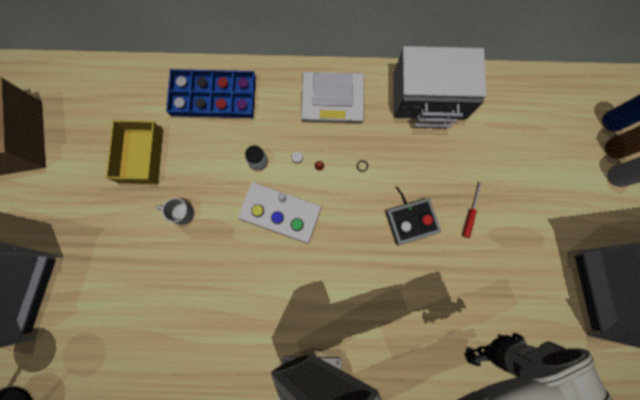

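View pics/side0.png

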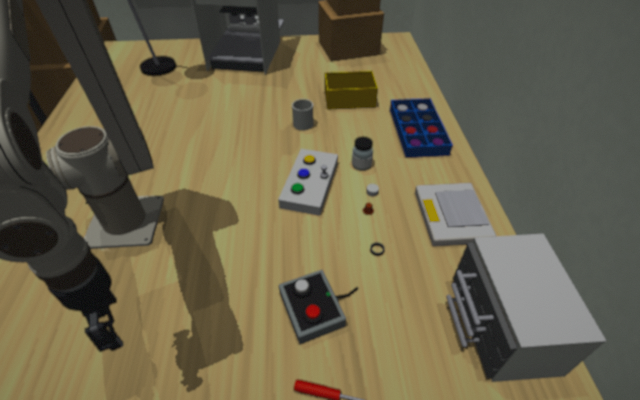

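```bash
cat > m.py <<'E'
from h import *
def blob(c,im,m,p,r):
    v,u=np.mgrid[:400,:640];m=m&(np.hypot(u-p[0],v-p[1])<r)
    n,l,s,ce=cv2.connectedComponentsWithStats(m.astype(np.uint8))
    i=1+np.argmax(s[1:,4]);return ce[i],s[i,4]
def masks(im):
    h,s,v=[x.astype(int) for x in cv2.split(cv2.cvtColor(im,cv2.COLOR_RGB2HSV))]
    return dict(blue=(abs(h-118)<14)&(s>110),gold=(abs(h-28)<8)&(s>110),green=(abs(h-70)<20)&(s>100),white=(s<60)&(v>135),red=((h<8)|(h>172))&(s>130))
S=dict(top=dict(gold=(257,211),blue=(277,217),green=(297,225),white=(406,227),red=(427,220)),
 side=dict(gold=(309,160),blue=(304,174),green=(298,188),white=(302,287),red=(313,312)))
def measure(Z):
    out={}
    for n in S:
        c,R,t=cam(n);M=masks(c['image']);P=cloud(c,R,t)
        for k in Z:
            p,a=blob(c,c['image'],M[k],S[n][k],10 if n=='top' or k in('gold','blue','green') else 12)
            u,v=np.round(p).astype(int);q=P[v-1:v+2,u-1:u+2].reshape(-1,3)
            out[n,k]=ray(c,R,t,*p,Z[k]);print(n,k,p.round(1),a,out[n,k].round(4),'depth',np.median(q,0).round(4))
    return out
E
python3 - <<'E'
from m import *
measure(dict(blue=.052,gold=.052,green=.052,white=.063,red=.063))
E
```

```text
top blue [276.9 217.1] 92 [0.5387 0.1264 0.052 ] depth [0.5393 0.1257 0.0511]
top gold [257.1 210.1] 89 [0.5601 0.1928 0.052 ] depth [0.5604 0.1931 0.0526]
top green [296.6 224.2] 87 [0.5168 0.0602 0.052 ] depth [0.5173 0.059  0.0524]
top white [405.7 226. ] 57 [ 0.5186 -0.2961  0.063 ] depth [ 0.5181 -0.297   0.0657]
top red [427.1 219.4] 104 [ 0.5421 -0.3664  0.063 ] depth [ 0.5426 -0.3654  0.0678]
side blue [303.1 172.6] 74 [0.5404 0.1197 0.052 ] depth [0.5399 0.1157 0.0519]
side gold [309.  158.7] 69 [0.5626 0.1862 0.052 ] depth [0.5623 0.1852 0.051 ]
side green [297.  187.5] 76 [0.519  0.0534 0.052 ] depth [0.519  0.053  0.0513]
side white [301.2 284.8] 84 [ 0.5194 -0.2963  0.063 ] depth [ 0.519  -0.2992  0.0663]
side red [312.4 311. ] 194 [ 0.5427 -0.3677  0.063 ] depth [ 0.5417 -0.3694  0.0663]
```

Run:
```python
from h import *
for n in('top','side'):
    P=np.load(n+'0.npz')['P']
    for name,(c,r),z in (('nest',((.545,.125),.16),(.034,.046)),('ctrl',((.53,-.33),.115),(.039,.052))):
        m=(np.hypot(P[...,0]-c[0],P[...,1]-c[1])<r)&(P[...,2]>z[0])&(P[...,2]<z[1])
        q=P[m][:,:2].astype(np.float32)
        (cx,cy),s,a=cv2.minAreaRect(q*1000);print(n,name,cx,cy,s,a,'zmed',np.median(P[m][:,2]))
        if name=='nest':
            for k in((.5395,.123),(.561,.1895),(.518,.057)):
                mm=(np.hypot(P[...,0]-k[0],P[...,1]-k[1])<.03)&(P[...,2]>.047)&(P[...,2]<.06)
                print('  lid',P[mm].mean(0).round(4),mm.sum())
    mm=(np.hypot(P[...,0]-.58,P[...,1]-.115)<.05)&(P[...,2]>.07);print('tamper',P[mm].mean(0).round(4),mm.sum())
    for k in((.519,-.297),(.542,-.367)):
        mm=(np.hypot(P[...,0]-k[0],P[...,1]-k[1])<.03)&(P[...,2]>.056)&(P[...,2]<.075);print('  btn',P[mm].mean(0).round(4),mm.sum())
```

```text
top nest 557.3101806640625 121.30500793457031 (250.63839721679688, 130.98768615722656) 71.92738342285156 zmed 0.040145788178416894
  lid [0.5383 0.1266 0.052 ] 111
  lid [0.5595 0.1932 0.0524] 113
  lid [0.5163 0.0615 0.0525] 106
top ctrl 537.8535766601562 -327.06884765625 (119.58067321777344, 151.2587890625) 18.37180519104004 zmed 0.04551644950816002
tamper [0.6021 0.1125 0.0844] 28
  btn [ 0.5167 -0.2936  0.0636] 124
  btn [ 0.5391 -0.3638  0.0623] 135
side nest 559.1621704101562 120.02967834472656 (256.55914306640625, 130.42138671875) 72.11290740966797 zmed 0.039664506207492234
  lid [0.5402 0.1232 0.0512] 90
  lid [0.5616 0.1896 0.0516] 77
  lid [0.5184 0.0562 0.0514] 95
side ctrl 540.107666015625 -329.3940124511719 (120.46244812011719, 151.11776733398438) 18.83949851989746 zmed 0.04511653430392497
tamper [0.6043 0.108  0.0817] 34
  btn [ 0.5194 -0.3006  0.0629] 200
  btn [ 0.5428 -0.3707  0.0626] 238
```

jog_arm([
  {"delta_pos": [0.91,-0.69,0],"yaw": 0,"fingers": 0},
  {"delta_pos": [0.91,-0.69,0],"yaw": 0,"fingers": 0},
  {"delta_pos": [0.91,-0.69,0],"yaw": 0,"fingers": 0},
  {"delta_pos": [0.91,-0.69,0],"yaw": 0,"fingers": 0},
  {"delta_pos": [0.91,-0.69,0],"yaw": 0,"fingers": 0},
  {"delta_pos": [0.91,-0.69,0],"yaw": 0,"fingers": 0},
  {"delta_pos": [0.91,-0.69,0],"yaw": 0,"fingers": 0},
])

```text
clock: 0.9
eef_pos: [0.3635, -0.1673, 0.2314]
tool_rot: [0.982, 0.191, 0.0, 0.0]
ft_force: [0.2, -0.3, 0.5]
grip_width: 0.0
grasp_force: 0.0
```

jog_arm([
  {"delta_pos": [0.91,-0.69,0.2],"yaw": 0,"fingers": 0},
  {"delta_pos": [0.91,-0.69,0.2],"yaw": 0,"fingers": 0},
  {"delta_pos": [0.91,-0.69,0.2],"yaw": 0,"fingers": 0},
  {"delta_pos": [0.91,-0.69,0.2],"yaw": 0,"fingers": 0},
  {"delta_pos": [0.91,-0.69,0.2],"yaw": 0,"fingers": 0},
  {"delta_pos": [0.91,-0.69,0.2],"yaw": 0,"fingers": 0},
  {"delta_pos": [0.91,-0.69,0.2],"yaw": 0,"fingers": 0},
  {"delta_pos": [0.91,-0.69,0.2],"yaw": 0,"fingers": 0},
  {"delta_pos": [0.91,-0.69,0.2],"yaw": 0,"fingers": 0},
  {"delta_pos": [0.91,-0.69,0.2],"yaw": 0,"fingers": 0},
])

```text
clock: 1.9
eef_pos: [0.5378, 0.1239, 0.1713]
tool_rot: [0.982, 0.19, -0.001, 0.0]
ft_force: [0.1, -0.8, 0.1]
grip_width: 0.0002
grasp_force: 0.0
```

jog_arm([
  {"delta_pos": [0.005,0,0.37],"yaw": 0,"fingers": 0},
  {"delta_pos": [0.005,0,0.37],"yaw": 0,"fingers": 0},
  {"delta_pos": [0.005,0,0.37],"yaw": 0,"fingers": 0},
  {"delta_pos": [0.005,0,0.37],"yaw": 0,"fingers": 0},
  {"delta_pos": [0.005,0,0.37],"yaw": 0,"fingers": 0},
])

```text
clock: 2.4
eef_pos: [0.5413, 0.1248, 0.0626]
tool_rot: [0.982, 0.19, 0.002, -0.0]
ft_force: [0.5, 0.3, -0.3]
grip_width: 0.0001
grasp_force: 0.0
```

Run:
```python
from h import *
a,_,_=cam('top');b,_,_=cam('side')
f=lambda im,x,y:cv2.resize(im[y:y+80,x:x+80,::-1],(400,400),interpolation=cv2.INTER_CUBIC)
cv2.imwrite('pics/c1.png',np.hstack([f(a['image'],240,170),f(b['image'],265,130)]))
o=bot.get_obs();print(o['eef_pos'],o['ft_force'])
```

```text
[0.54218303 0.12540515 0.06334641] [ 0.50892816 -0.30776093 -0.25039342]
```

View pics/c1.png

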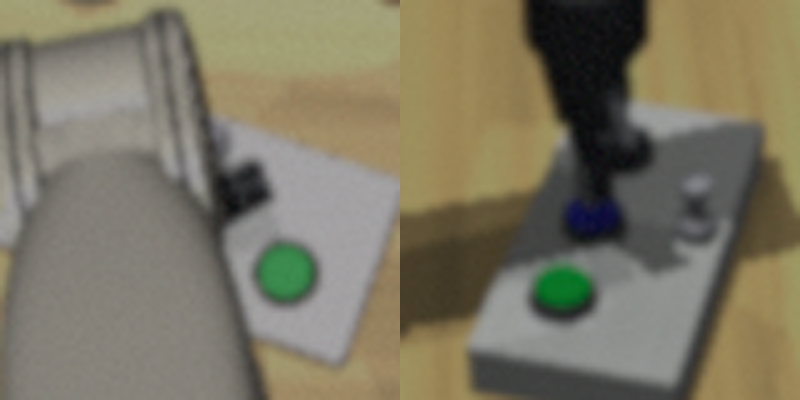

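The right (side) half shows the fingertips above the blue lid (crop ~595,200), clear of the green one and tamper. Descending slowly.

jog_arm([
  {"delta_pos": [-0.003,0,0.01],"yaw": 0,"fingers": 0},
  {"delta_pos": [-0.003,0,0.02],"yaw": 0,"fingers": 0},
  {"delta_pos": [-0.003,0,0.027],"yaw": 0,"fingers": 0},
  {"delta_pos": [-0.003,0,0.033],"yaw": 0,"fingers": 0},
  {"delta_pos": [-0.003,0,0.038],"yaw": 0,"fingers": 0},
  {"delta_pos": [-0.003,0,0.042],"yaw": 0,"fingers": 0},
  {"delta_pos": [-0.003,0,0.046],"yaw": 0,"fingers": 0},
  {"delta_pos": [-0.003,0,0.046],"yaw": 0,"fingers": 0},
])

```text
clock: 3.3
eef_pos: [0.5392, 0.125, 0.0465]
tool_rot: [0.982, 0.191, 0.0, -0.0]
ft_force: [0.1, -0.3, 1.2]
grip_width: -0.0001
grasp_force: 1.1
```

Run:
```python
from h import *
for _ in range(4):
    cam('side'); o=bot.get_obs();print(o['eef_pos'].round(4),o['ft_force'].round(2))
```

```text
[0.5391 0.125  0.0465] [-0.02  0.56  1.08]
[0.5392 0.125  0.0465] [-0.18 -0.09  0.59]
[0.5391 0.125  0.0464] [0.29 0.55 0.38]
[0.5391 0.125  0.0464] [-0.66  0.7   0.86]
```

jog_arm([
  {"delta_pos": [0,0,0.003],"yaw": 0,"fingers": 0},
  {"delta_pos": [0,0,0.006],"yaw": 0,"fingers": 0},
  {"delta_pos": [0,0,0.008],"yaw": 0,"fingers": 0},
  {"delta_pos": [0,0,0.008],"yaw": 0,"fingers": 0},
])

```text
clock: 3.9
eef_pos: [0.5391, 0.125, 0.0441]
tool_rot: [0.982, 0.191, 0.0, -0.0]
ft_force: [0.6, -0.5, 2.4]
grip_width: -0.0003
grasp_force: 1.2
```

jog_arm([
  {"delta_pos": [0,0,0.002],"yaw": 0,"fingers": 0},
  {"delta_pos": [0,0,0.002],"yaw": 0,"fingers": 0},
])

```text
clock: 4.1
eef_pos: [0.5392, 0.125, 0.0437]
tool_rot: [0.982, 0.191, 0.0, -0.0]
ft_force: [0.0, 0.3, 3.6]
grip_width: 0.0003
grasp_force: 1.7
```

jog_arm([
  {"delta_pos": [0,0,0.003],"yaw": 0,"fingers": 0},
  {"delta_pos": [0,0,0.003],"yaw": 0,"fingers": 0},
])

```text
clock: 4.3
eef_pos: [0.5392, 0.125, 0.0429]
tool_rot: [0.982, 0.191, 0.0, -0.0]
ft_force: [-0.8, 0.8, 5.4]
grip_width: 0.0
grasp_force: 2.7
```

jog_arm([
  {"delta_pos": [0,0,-0.01],"yaw": 0,"fingers": 0},
  {"delta_pos": [0,0,-0.04],"yaw": 0,"fingers": 0},
  {"delta_pos": [0,0,-0.1],"yaw": 0,"fingers": 0},
  {"delta_pos": [0,0,-0.1],"yaw": 0,"fingers": 0},
  {"delta_pos": [0.15,-0.179,-0.1],"yaw": 0,"fingers": 0},
  {"delta_pos": [0.15,-0.179,-0.1],"yaw": 0,"fingers": 0},
  {"delta_pos": [0.15,-0.179,-0.1],"yaw": 0,"fingers": 0},
  {"delta_pos": [0.15,-0.179,-0.1],"yaw": 0,"fingers": 0},
  {"delta_pos": [0.15,-0.179,-0.07],"yaw": 0,"fingers": 0},
  {"delta_pos": [0.15,-0.179,-0.05],"yaw": 0,"fingers": 0},
  {"delta_pos": [0.15,-0.179,-0.04],"yaw": 0,"fingers": 0},
  {"delta_pos": [0.15,-0.179,-0.04],"yaw": 0,"fingers": 0},
])

```text
clock: 5.5
eef_pos: [0.5599, 0.1907, 0.0536]
tool_rot: [0.982, 0.19, -0.001, 0.0]
ft_force: [-0.1, -0.8, -0.7]
grip_width: -0.0001
grasp_force: 0.0
```

Run:
```python
from h import *
a,_,_=cam('top');b,_,_=cam('side')
f=lambda im,x,y:cv2.resize(im[y:y+80,x:x+80,::-1],(400,400),interpolation=cv2.INTER_CUBIC)
cv2.imwrite('pics/c2.png',np.hstack([f(a['image'],240,170),f(b['image'],265,130)]))
o=bot.get_obs();print(o['eef_pos'],o['ft_force'])
```

```text
[0.56061738 0.19119378 0.05452263] [-0.00863852  0.41009463  0.17415142]
```

View pics/c2.png

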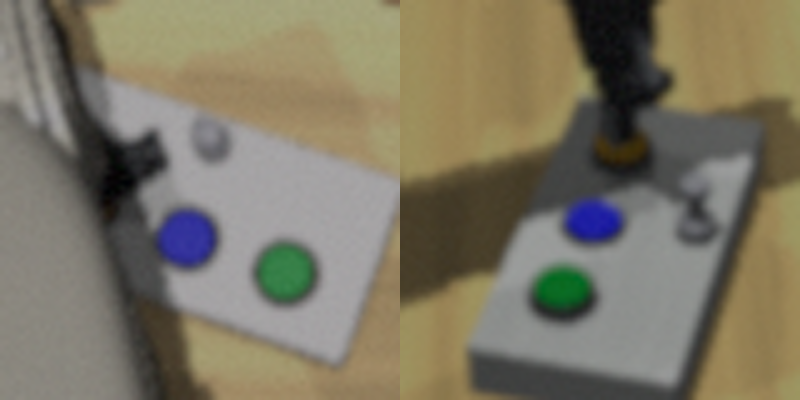

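The blue capsule (right crop ~595,220) now sits nearly flush, unlike green; the tip is over gold (620,145), and the tamper is untouched.

jog_arm([
  {"delta_pos": [0,0,0.005],"yaw": 0,"fingers": 0},
  {"delta_pos": [0,0,0.01],"yaw": 0,"fingers": 0},
  {"delta_pos": [0,0,0.014],"yaw": 0,"fingers": 0},
  {"delta_pos": [0,0,0.018],"yaw": 0,"fingers": 0},
  {"delta_pos": [0,0,0.022],"yaw": 0,"fingers": 0},
  {"delta_pos": [0,0,0.026],"yaw": 0,"fingers": 0},
  {"delta_pos": [0,0,0.03],"yaw": 0,"fingers": 0},
  {"delta_pos": [0,0,0.033],"yaw": 0,"fingers": 0},
  {"delta_pos": [0,0,0.036],"yaw": 0,"fingers": 0},
  {"delta_pos": [0,0,0.036],"yaw": 0,"fingers": 0},
])

```text
clock: 6.6
eef_pos: [0.5609, 0.1916, 0.0439]
tool_rot: [0.982, 0.191, 0.0, -0.0]
ft_force: [1.4, 0.6, 2.8]
grip_width: 0.0005
grasp_force: 1.4
```

jog_arm([
  {"delta_pos": [0,0,0.002],"yaw": 0,"fingers": 0},
  {"delta_pos": [0,0,0.004],"yaw": 0,"fingers": 0},
  {"delta_pos": [0,0,0.004],"yaw": 0,"fingers": 0},
])

```text
clock: 6.9
eef_pos: [0.561, 0.1917, 0.043]
tool_rot: [0.982, 0.191, 0.0, -0.0]
ft_force: [1.5, 0.2, 5.5]
grip_width: 0.0003
grasp_force: 2.6
```

jog_arm([
  {"delta_pos": [0,0,-0.01],"yaw": 0,"fingers": 0},
  {"delta_pos": [0,0,-0.04],"yaw": 0,"fingers": 0},
  {"delta_pos": [0,0,-0.1],"yaw": 0,"fingers": 0},
  {"delta_pos": [0,0,-0.1],"yaw": 0,"fingers": 0},
  {"delta_pos": [-0.301,0.357,-0.1],"yaw": 0,"fingers": 0},
  {"delta_pos": [-0.301,0.357,-0.1],"yaw": 0,"fingers": 0},
  {"delta_pos": [-0.301,0.357,-0.1],"yaw": 0,"fingers": 0},
  {"delta_pos": [-0.301,0.357,-0.1],"yaw": 0,"fingers": 0},
  {"delta_pos": [-0.301,0.357,-0.1],"yaw": 0,"fingers": 0},
  {"delta_pos": [-0.301,0.357,-0.07],"yaw": 0,"fingers": 0},
  {"delta_pos": [-0.301,0.357,-0.05],"yaw": 0,"fingers": 0},
  {"delta_pos": [-0.301,0.357,-0.042],"yaw": 0,"fingers": 0},
])

```text
clock: 8.1
eef_pos: [0.5164, 0.0594, 0.0537]
tool_rot: [0.981, 0.192, -0.001, -0.0]
ft_force: [0.2, -0.7, 0.3]
grip_width: 0.0003
grasp_force: 0.0
```

Run:
```python
from h import *
a,_,_=cam('top');b,_,_=cam('side')
f=lambda im,x,y:cv2.resize(im[y:y+80,x:x+80,::-1],(400,400),interpolation=cv2.INTER_CUBIC)
cv2.imwrite('pics/c3.png',np.hstack([f(a['image'],240,170),f(b['image'],265,130)]))
o=bot.get_obs();print(o['eef_pos'],o['ft_force'])
```

```text
[0.5164506  0.05917944 0.05413506] [ 0.44416832 -0.41183217 -0.6261117 ]
```

View pics/c3.png

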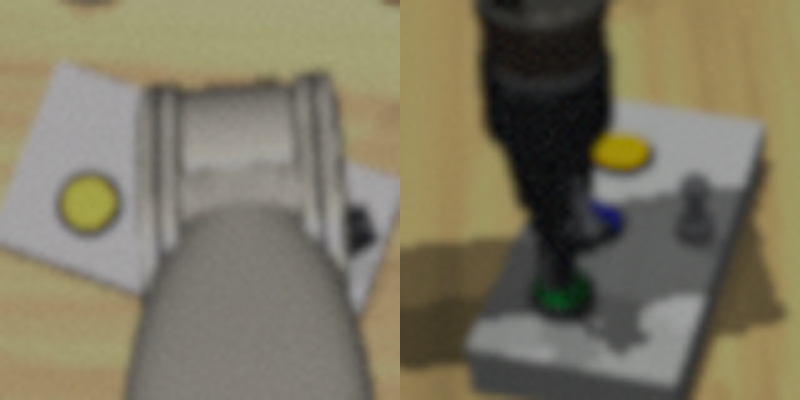

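Gold (right crop ~622,153) is now down; the tip is over green (558,285).

jog_arm([
  {"delta_pos": [0,0,0.005],"yaw": 0,"fingers": 0},
  {"delta_pos": [0,0,0.01],"yaw": 0,"fingers": 0},
  {"delta_pos": [0,0,0.014],"yaw": 0,"fingers": 0},
  {"delta_pos": [0,0,0.018],"yaw": 0,"fingers": 0},
  {"delta_pos": [0,0,0.022],"yaw": 0,"fingers": 0},
  {"delta_pos": [0,0,0.026],"yaw": 0,"fingers": 0},
  {"delta_pos": [0,0,0.03],"yaw": 0,"fingers": 0},
  {"delta_pos": [0,0,0.034],"yaw": 0,"fingers": 0},
  {"delta_pos": [0,0,0.034],"yaw": 0,"fingers": 0},
])

```text
clock: 9.1
eef_pos: [0.5173, 0.0586, 0.045]
tool_rot: [0.982, 0.191, 0.0, -0.0]
ft_force: [0.7, 1.4, 2.6]
grip_width: -0.0
grasp_force: 1.1
```

jog_arm([
  {"delta_pos": [0,0,0.003],"yaw": 0,"fingers": 0},
  {"delta_pos": [0,0,0.006],"yaw": 0,"fingers": 0},
  {"delta_pos": [0,0,0.006],"yaw": 0,"fingers": 0},
])

```text
clock: 9.4
eef_pos: [0.5173, 0.0586, 0.0434]
tool_rot: [0.982, 0.191, 0.0, -0.0]
ft_force: [-0.5, 2.4, 3.1]
grip_width: 0.0001
grasp_force: 2.0
```

jog_arm([
  {"delta_pos": [0,0,0.002],"yaw": 0,"fingers": 0},
  {"delta_pos": [0,0,0.002],"yaw": 0,"fingers": 0},
])

```text
clock: 9.6
eef_pos: [0.5173, 0.0586, 0.0429]
tool_rot: [0.982, 0.191, 0.0, -0.0]
ft_force: [-1.0, 1.4, 4.9]
grip_width: 0.0001
grasp_force: 2.7
```

jog_arm([
  {"delta_pos": [0,0,-0.01],"yaw": 0,"fingers": 0},
  {"delta_pos": [0,0,-0.04],"yaw": 0,"fingers": 0},
  {"delta_pos": [0,0,-0.15],"yaw": 0,"fingers": 0},
  {"delta_pos": [0,0,-0.25],"yaw": 0,"fingers": 0},
  {"delta_pos": [-0.4,1.0,-0.25],"yaw": 0,"fingers": 0},
  {"delta_pos": [-0.4,1.0,-0.25],"yaw": 0,"fingers": 0},
  {"delta_pos": [-0.4,1.0,-0.25],"yaw": 0,"fingers": 0},
  {"delta_pos": [-0.4,1.0,-0.25],"yaw": 0,"fingers": 0},
  {"delta_pos": [-0.4,1.0,-0.25],"yaw": 0,"fingers": 0},
  {"delta_pos": [-0.4,1.0,-0.25],"yaw": 0,"fingers": 0},
  {"delta_pos": [-0.4,1.0,-0.25],"yaw": 0,"fingers": 0},
  {"delta_pos": [-0.4,1.0,-0.25],"yaw": 0,"fingers": 0},
])

```text
clock: 10.8
eef_pos: [0.5171, -0.2686, 0.1174]
tool_rot: [0.982, 0.188, -0.001, 0.001]
ft_force: [-0.9, 0.3, -0.0]
grip_width: -0.0001
grasp_force: 0.0
```

Run:
```python
from h import *
a=cam('top');b=cam('side')
f=lambda im,x,y:cv2.resize(im[y:y+80,x:x+80,::-1],(400,400),interpolation=cv2.INTER_CUBIC)
cv2.imwrite('pics/c4.png',np.hstack([f(a[0]['image'],240,170),f(b[0]['image'],265,130)]))
for q in(a,b):
    P=cloud(*q)
    for k in((.5392,.125),(.561,.1916),(.5174,.0585)):
        mm=np.hypot(P[...,0]-k[0],P[...,1]-k[1])<.013;print(np.median(P[mm][:,2]).round(4),end=' ')
o=bot.get_obs();print(o['eef_pos'],o['ft_force'])
```

```text
return _methods._mean(a, axis=axis, dtype=dtype,
  ret = ret.dtype.type(ret / rcount)
```

View pics/c4.png

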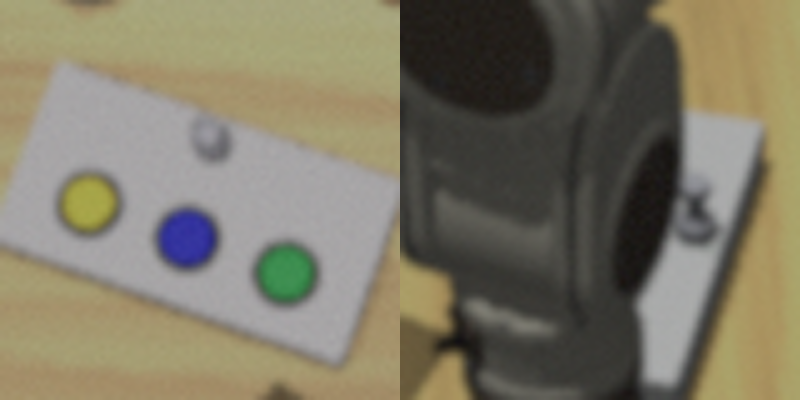

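All three lids measure ~44 mm and remain centred (left crop 90,205 / 187,238 / 286,273). On to the start button.

jog_arm([
  {"delta_pos": [-0.041,0.1,0],"yaw": 0,"fingers": 0},
  {"delta_pos": [-0.041,0.1,0],"yaw": 0,"fingers": 0},
  {"delta_pos": [-0.041,0.1,0.06],"yaw": 0,"fingers": 0},
  {"delta_pos": [-0.041,0.1,0.12],"yaw": 0,"fingers": 0},
  {"delta_pos": [-0.041,0.1,0.15],"yaw": 0,"fingers": 0},
  {"delta_pos": [-0.041,0.1,0.16],"yaw": 0,"fingers": 0},
  {"delta_pos": [-0.041,0.1,0.16],"yaw": 0,"fingers": 0},
])

```text
clock: 11.6
eef_pos: [0.5179, -0.2961, 0.0695]
tool_rot: [0.982, 0.191, -0.0, -0.0]
ft_force: [0.4, 1.0, 0.0]
grip_width: -0.0002
grasp_force: 0.0
```

Run:
```python
from h import *
a=cam('top');b=cam('side')
f=lambda im,x,y:cv2.resize(im[y:y+80,x:x+80,::-1],(400,400),interpolation=cv2.INTER_CUBIC)
cv2.imwrite('pics/c5.png',np.hstack([f(a[0]['image'],370,180),f(b[0]['image'],270,260)]))
o=bot.get_obs();print(o['eef_pos'],o['ft_force'])
```

```text
[ 0.51854263 -0.2969311   0.07047467] [-0.26649045 -0.33527807 -0.29229283]
```

View pics/c5.png

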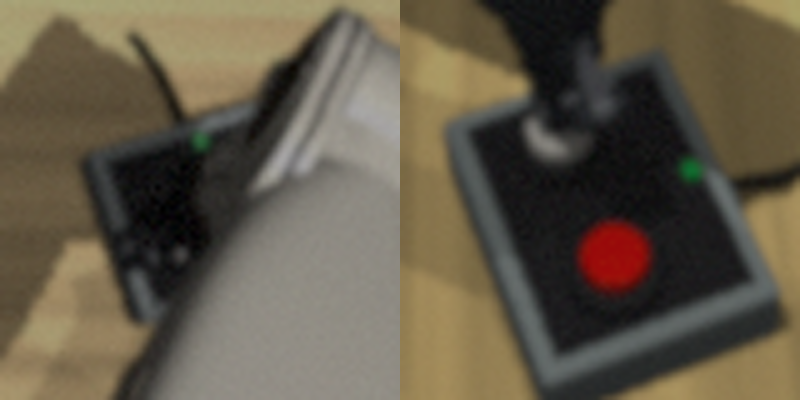

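Side crop: tip is over the white button (~560,135), well clear of red (615,257). Pressing gently.

jog_arm([
  {"delta_pos": [0,0,0.01],"yaw": 0,"fingers": 0},
  {"delta_pos": [0,0,0.018],"yaw": 0,"fingers": 0},
  {"delta_pos": [0,0,0.024],"yaw": 0,"fingers": 0},
  {"delta_pos": [0,0,0.03],"yaw": 0,"fingers": 0},
  {"delta_pos": [0,0,0.034],"yaw": 0,"fingers": 0},
  {"delta_pos": [0,0,0.038],"yaw": 0,"fingers": 0},
  {"delta_pos": [0,0,0.038],"yaw": 0,"fingers": 0},
])

```text
clock: 12.4
eef_pos: [0.5188, -0.2975, 0.0609]
tool_rot: [0.982, 0.191, 0.001, 0.001]
ft_force: [-1.8, 2.3, 14.5]
grip_width: 0.0002
grasp_force: 7.2
```

Run:
```python
from h import *
b=cam('side')
f=lambda im,x,y:cv2.resize(im[y:y+60,x:x+80,::-1],(800,600),interpolation=cv2.INTER_CUBIC)
cv2.imwrite('pics/c6.png',f(b[0]['image'],265,265))
for k in range(3):
    o=bot.get_obs();print(o['eef_pos'],o['ft_force'],o['ft_torque']);cam('top')
p=b[1]@np.array([.5188,-.2975,.0609])+b[2];c=b[0];print(p[:2]/p[2]*c['fx']+[c['cx'],c['cy']])
```

```text
[ 0.51884445 -0.29751785  0.06094695] [-2.27900454  3.03560793 14.0359327 ] [0.5230036  0.45086058 0.05052031]
[ 0.51882907 -0.29752227  0.06092744] [-2.47049098  3.01052347 14.26053084] [ 0.49064287  0.5016768  -0.03664891]
[ 0.51884561 -0.29750292  0.06093606] [-1.54060269  1.27212462 13.5615315 ] [0.45167984 0.5025523  0.02165524]
[300.9985801  285.68959672]
```

View pics/c6.png

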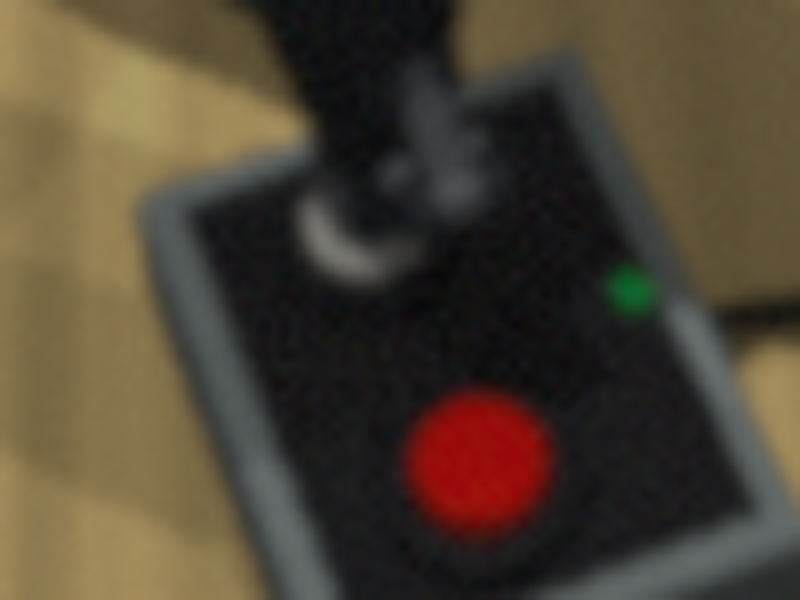

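The tip is on the white button (~355,240), red untouched. 14 N at z = 0.061 looks like the hard stop; earlier centre-pixel depths read ~0.066, so I'll confirm from the force while releasing.

Run:
```python
from h import *
c=cam('side');P=cloud(*c);im=c[0]['image']
for n,(u0,v0) in dict(white=(300,290),red=(313,311)).items():
    for v in range(v0-3,v0+5): print(n,v,[(int(im[v,u].min()),int(P[v,u,2]*1e4)) for u in range(u0-6,u0+7,2)])
```

```text
white 287 [(47, 578), (105, 576), (74, 9086), (32, 766), (21, 1185), (24, 1360), (28, 1501)]
white 288 [(41, 563), (105, 622), (89, 671), (45, 700), (32, 724), (36, 1325), (31, 1488)]
white 289 [(33, 563), (96, 568), (104, 592), (76, 601), (50, 9086), (47, 614), (45, 616)]
white 290 [(27, 541), (79, 561), (110, 603), (102, 625), (72, 619), (57, 577), (44, 579)]
white 291 [(19, 584), (53, 575), (94, 573), (104, 583), (81, 601), (55, 584), (36, 548)]
white 292 [(15, 569), (33, 572), (63, 561), (80, 559), (71, 577), (42, 546), (21, 567)]
white 293 [(16, 531), (21, 572), (36, 534), (49, 564), (45, 531), (24, 571), (13, 541)]
white 294 [(18, 465), (17, 539), (20, 549), (23, 579), (24, 605), (18, 581), (13, 561)]
red 308 [(15, 701), (9, 699), (10, 656), (10, 669), (10, 637), (10, 665), (25, 595)]
red 309 [(9, 659), (10, 641), (10, 636), (10, 667), (10, 659), (9, 648), (18, 567)]
red 310 [(9, 671), (10, 671), (10, 677), (10, 661), (10, 642), (10, 680), (13, 665)]
red 311 [(9, 665), (10, 659), (10, 676), (10, 657), (10, 689), (10, 665), (18, 644)]
red 312 [(9, 680), (10, 641), (10, 670), (10, 665), (10, 652), (10, 651), (13, 615)]
red 313 [(9, 692), (10, 683), (10, 689), (10, 641), (10, 687), (10, 680), (16, 585)]
red 314 [(10, 636), (10, 666), (10, 673), (10, 670), (10, 676), (10, 674), (15, 566)]
red 315 [(17, 620), (12, 657), (10, 658), (10, 682), (10, 697), (11, 642), (24, 558)]
```

jog_arm([
  {"delta_pos": [0,0,-0.005],"yaw": 0,"fingers": 0},
  {"delta_pos": [0,0,-0.005],"yaw": 0,"fingers": 0},
])

```text
clock: 12.85
eef_pos: [0.5188, -0.2975, 0.061]
tool_rot: [0.982, 0.191, 0.001, 0.001]
ft_force: [1.1, -0.1, 8.6]
grip_width: -0.0001
grasp_force: 4.4
```

jog_arm([
  {"delta_pos": [0,0,-0.005],"yaw": 0,"fingers": 0},
  {"delta_pos": [0,0,-0.005],"yaw": 0,"fingers": 0},
])

```text
clock: 13.05
eef_pos: [0.5187, -0.2975, 0.062]
tool_rot: [0.982, 0.191, 0.001, 0.001]
ft_force: [1.7, -1.4, 4.3]
grip_width: -0.0001
grasp_force: 2.1
```

jog_arm([
  {"delta_pos": [0,0,-0.005],"yaw": 0,"fingers": 0},
  {"delta_pos": [0,0,-0.005],"yaw": 0,"fingers": 0},
])

```text
clock: 13.25
eef_pos: [0.5187, -0.2974, 0.0631]
tool_rot: [0.982, 0.191, 0.001, 0.001]
ft_force: [2.9, -0.1, 3.9]
grip_width: -0.0003
grasp_force: 1.8
```

Confirmed: hard stop at 0.061, then about 0.5 N/mm spring; the button was fully in. Releasing and retreating.

jog_arm([
  {"delta_pos": [0,0,-0.01],"yaw": 0,"fingers": 0},
  {"delta_pos": [0,0,-0.02],"yaw": 0,"fingers": 0},
  {"delta_pos": [0,0,-0.06],"yaw": 0,"fingers": 0},
  {"delta_pos": [0,0,-0.2],"yaw": 0,"fingers": 0},
  {"delta_pos": [0,0,-0.35],"yaw": 0,"fingers": 0},
  {"delta_pos": [-0.6,0,-0.35],"yaw": 0,"fingers": 0},
  {"delta_pos": [-0.6,0,-0.35],"yaw": 0,"fingers": 0},
  {"delta_pos": [-0.6,0,-0.35],"yaw": 0,"fingers": 0},
  {"delta_pos": [-0.6,0,-0.35],"yaw": 0,"fingers": 0},
  {"delta_pos": [-0.6,0,-0.35],"yaw": 0,"fingers": 0},
  {"delta_pos": [-0.6,0,-0.35],"yaw": 0,"fingers": 0},
])

```text
clock: 14.35
eef_pos: [0.3502, -0.3644, 0.168]
tool_rot: [0.982, 0.19, -0.0, -0.0]
ft_force: [-0.2, -0.2, 0.2]
grip_width: -0.0004
grasp_force: 0.0
```

Run:
```python
from h import *
for n in('top','side'):
    c=cam(n);P=cloud(*c);cv2.imwrite(f'pics/{n}9.png',c[0]['image'][:,:,::-1])
    for k in((.5392,.125),(.561,.1916),(.5174,.0585),(.5185,-.297),(.541,-.3672)):
        mm=np.hypot(P[...,0]-k[0],P[...,1]-k[1])<.01;print(np.median(P[mm][:,2]).round(4) if mm.any() else None,end=' ')
    print()
o=bot.get_obs();print(o['eef_pos'],o['ft_force'])
```

```text
0.0446 0.044 0.0446 0.0656 0.067 
0.0446 0.0436 0.0441 0.0669 0.0673 
[ 0.35161064 -0.36415225  0.16779495] [ 0.13036758  0.09713091 -0.31894152]
```

View pics/side9.png

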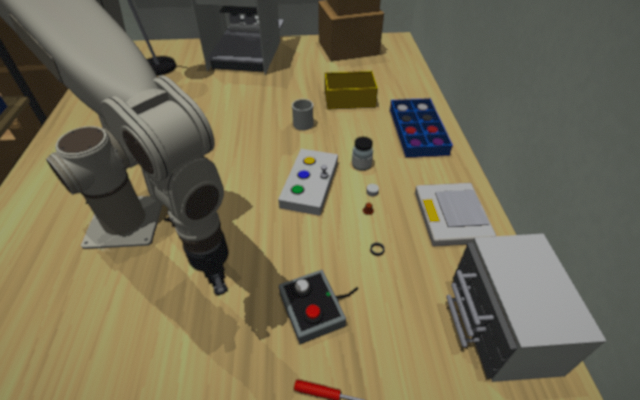

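All three capsules are down (309,160 / 304,174 / 298,188), the start button (302,287) is back up, and nothing else has moved.

```bash
python3 -c "
from workcell import bot
print(bot.job_done())"
```

```text
the job is handed in; nothing more can be done
None
```

The job is handed in: blue, gold and green were tapped fully down in that order (lids at about 44 mm), then the start button was pressed to its stop (about 14 N at the stop) and came back up, with nothing else seen to move.

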